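# Gather loose toy wheels in the gate corner of a sorting tray

### The job

Push the raised gate of the grey sorting tray all the way down so that its opening is shut, while the tray stands flat on the bench. Then take the tray by its upright wooden grip and tilt it, well short of upright, until all three loose wooden wheels have slid together into the corner at the gate, the one diagonally opposite the grip; the tray's low corner may stay on the bench. Spill none, leave the tool basket, the carved spoon and the wood blank alone, and finish while still gripping the tray and holding it tilted and still.

Things in the scene. Friction and masses are not known exactly. Their poses are not given: they have to be found in the camera images.
- tote: loose grey plastic open tray, 190 mm (its x) by 150 mm (its y) outside, walls 5 mm thick and 55 mm high, floor 5 mm thick, about 0.45 kg; origin at the centre of its underside, z up. The wooden grip stands over its (+x, +y) corner; the gate is in its -x wall, at the (-x, -y) corner (outer corner at x = -95, y = -75 mm), diagonally across from the grip
- grip_fin (a point): centre of the top face of the tray's wooden grip: an upright fin 44 mm long, 16 mm thick, 102 mm above the tray's underside, 47 mm above the rim, fixed to the tray, 92 mm from its centre. Its length runs along the tray's diagonal, towards the gate corner (38.3 deg from the tray's x axis), so it is pinched across that. The point's axes are the tray's
- gate_corner (a point): inner corner of the tray at floor level beside the gate, where the wheels must gather: at x = -90, y = -70, z = 5 mm in the tray's frame; axes are the tray's
- gate (a joint): height of the gate in m: 0 shut (bottom on the tray floor), up to 0.045 fully raised; starts raised. It slides vertically with about 3 N of friction, stays where it is left and has a stop at 0
- gate_top (a point): centre of the top face of the gate's aluminium cap (24 mm across the wall, 60 mm along the tray's y), the place to push straight down on; 67 mm above the tray's underside when shut, more by the joint value when raised. The gate fills a 60 mm wide opening in the tray's -x wall and the wheels would slide out beneath it when raised
- wheel1: turned wooden toy wheel, a pale disc with a dark hub, 32 mm across and 16 mm thick, 12 g, waxed and slippery, lying flat and loose on the tray floor; origin at the centre of its underside, z along its axle
- wheel2: turned wooden toy wheel, a pale disc with a dark hub, 32 mm across and 16 mm thick, 12 g, waxed and slippery, lying flat and loose on the tray floor; origin at the centre of its underside, z along its axle
- wheel3: turned wooden toy wheel, a pale disc with a dark hub, 32 mm across and 16 mm thick, 12 g, waxed and slippery, lying flat and loose on the tray floor; origin at the centre of its underside, z along its axle
- tool_basket: yellow plastic basket of carving tools, 200 x 140 mm, rim 85 mm high, tools up to 126 mm; origin under its centre; a bystander
- carved_spoon: carved wooden spoon lying flat, about 165 mm long, 18 mm high, its bowl towards its +x; origin on the bench under the handle, 40 mm from the bowl's centre; a bystander
- wood_blank: plain wood blank 220 x 55 x 25 mm; origin at the centre of its underside; a bystander
Mind the look-alikes: they are no part of the job. There is more than one size of the tote; the job needs the smaller.

How it is judged:
By the outcome, as a careful person would: the job done as asked, in the order asked, and still so for the second after the job is handed in, while the arm keeps its last pose, push and grip.
It also fails if it takes over 45 s, if anything falls off the work surface, if the arm or the gripper's body presses on something with over 40 N, if the wrist force passes 120 N, or if a joint passes its speed limit or range.

### The arm

A 6-joint arm with a two-finger parallel gripper is mounted at the origin on the work surface. World frame = base frame: x ahead of the robot, y to its left, z up, the work surface at z = 0. Lengths are in mm, angles in rad, forces in N, time in s.
With the tool pointing down it reaches from about 300 to 775 mm from the base axis. Payload 14.6 kg.
Tool frame: the origin (TCP) lies midway between the tips of the shut fingers; the grasp point (between the pads) lies 19 mm behind it; z points along the fingers, y is the line along which they close (so a half turn about z gives the same grasp; the last joint's range is limited). The gripper opens to 94 mm and grips with 3 to 60 N. Pads are 16 mm wide; open, the fingers measure 119 mm over their backs; the gripper's body (75 mm by 177 mm) begins 78 mm behind the grasp point.
Start: joints at [1.143, 0.3, 1.521, -0, 1.321, -0.067], TCP at [194.159, 514.579, 184.246] pointing down, gripper open.
Joint ranges: [-3.03, 3.03], [-0.79, 2.21], [0.23, 2.52], [-1.04, 4.18], [0, 3.07], [-2.55, 2.55]. Speed limits (rad/s): [2.22, 2.22, 2.57, 3.14, 3.14, 3.14].

### API

Orientations are given as [roll, pitch, yaw] about the fixed x, y, z axes, in that order (R = Rz(yaw) Ry(pitch) Rx(roll)).
In Python, from cell import manip gives the robot as it stands.
- The arm moves only by the shell command python3 -m creep 'ROWS' [OPENING] [FORCE]. ROWS is text: rows parted by semicolons, each of 6 numbers parted by spaces: the shift along the tool's x, y, z normalised to -1 to 1, where 1 is 4 cm, then the turn, a rotation vector about the tool's x, y, z normalised to -1 to 1, where 1 is pi rad. In form: dx dy dz ax ay az; .... A call has 1 to 20 rows; each row shifts and turns the commanded pose from where the row before left it, along the tool's axes as they then stand; what a row does not reach is not made up. A row lasts 1/8 s, in which the tool goes at most 62.5 mm and 10.7 degrees, less where a joint would pass 70% of its speed; a pose out of reach is approached as far as the arm can. A call with a number of a shift or a turn outside -1 to 1 is refused whole. A call with a gripper value outside its range is refused whole. OPENING is the closure, from 0 (fully open) to 1 (shut), set as the call begins (- or left out, the last holds). The fingers move at their own pace and stop on an object; FORCE is the grip in N (left out, the last holds). Time passes only in rows, so rows that do not move let the fingers close. It gives the time, the measured TCP pose, the force, the opening and the grip force at its end, in the units of the state.
- manip.read_state(): the state, without advancing time (a new reading comes with each control period).
- manip.camera(name): name is "scene" or "side" or "wrist"; returns a dict with "color" (400x640x3 uint8, red, green, blue), "range_z" (400x640 float32, mm along the optical axis (not along the pixel's ray), 0 where there is no reading), "camera_matrix" (3x3 intrinsics, pixels), "k1" (the pictures are not rectified: a ray, as slopes to the right and down, at radius r is drawn at 1 + k1 r^2 times it, then the intrinsics apply), "T" (4x4, takes a point from camera to world coordinates). Camera axes: x right, y down, z forward; pixel columns grow to the right and rows downward; lengths in mm; the calibration is good to about 2 mm. A picture is of the moment at which its call begins.
- manip.sign_off(): hands the job in; it is judged then, once.
The state is a dict: "clock": time; "joints": joint angles; "qd": joint speeds; "effort": joint torques, N m; "eef_pos": TCP position; "eef_rot": TCP orientation; "wrist_force": force on the tool from outside, world axes, zero at the start; "moment": the same for the moment, N m; "finger_gap": finger opening in mm; "finger_force": force on a finger pad.
Only numpy, scipy, OpenCV 4.12 (cv2) and the standard library are available. Lean on these libraries where they do the work, as an engineer would, in place of code of your own. Each camera call takes 0.05 s, during which the arm holds its last target. There are 200 camera calls.

## Working session

There is one attempt and no reset: what is moved stays moved. The work goes in short steps, Python scripts to look and compute and a shell command to move; the robot and the scene stay as the last step left them, time stands still between calls to the robot, and variables do not carry over. Pictures are saved under pics/ and viewed, at most 12 in all, crops included, and the job is handed in when it is done.

```bash
mkdir -p pics
cat > h.py <<'E'
import numpy as np, cv2
from cell import manip
def grab(n):
    c=manip.camera(n); cv2.imwrite(f'pics/_{n}.png',c['color'][:,:,::-1]); np.savez(f'{n}.npz',**{k:np.array(v) for k,v in c.items()}); return c
def pts(c):
    K=np.array(c['camera_matrix']);k1=float(c['k1']);T=np.array(c['T'])
    v,u=np.mgrid[0:400,0:640].astype(float)
    xd=np.stack([(u-K[0,2])/K[0,0],(v-K[1,2])/K[1,1]],-1)
    r=xd.copy()
    for _ in range(10): r=xd/(1+k1*(r**2).sum(-1,keepdims=True))
    d=np.concatenate([r,np.ones((400,640,1))],-1)
    P=d*np.array(c['range_z'])[...,None]
    return P@T[:3,:3].T+T[:3,3], d@T[:3,:3].T, T[:3,3]
def onplane(c,u,v,z):
    _,D,o=pts(c); d=D[int(v),int(u)]; return o+d*(z-o[2])/d[2]
E
python3 - <<'E'
from h import *
for n in("scene","side"):
    c=grab(n); print(n,np.array(c['T']).round(2).tolist(),c['k1'])
a=cv2.imread('pics/_scene.png');b=cv2.imread('pics/_side.png')
cv2.imwrite('pics/a1.png',a);cv2.imwrite('pics/b1.png',b)
print(manip.read_state())
E
```

```text
scene [[0.78, 0.52, -0.36, 1065.9], [0.63, -0.64, 0.45, -642.61], [0.0, -0.57, -0.82, 1198.38], [0.0, 0.0, 0.0, 1.0]] -0.11025608253054257
side [[-0.99, -0.07, 0.08, 465.87], [-0.11, 0.74, -0.67, 746.92], [-0.01, -0.67, -0.74, 936.31], [0.0, 0.0, 0.0, 1.0]] 0.03161374642294742
{'clock': 0.1, 'joints': array([ 1.14340051e+00,  3.00430889e-01,  1.52150719e+00, -1.77143929e-05,
        1.32070452e+00, -6.65930269e-02]), 'qd': array([-7.56366648e-04, -2.53407164e-03, -2.18013055e-05, -4.19302715e-04,
        8.66295953e-04, -2.03748075e-03]), 'effort': array([ 1.89917249e-03, -5.32652020e+01, -3.53277612e+01,  7.10565923e-02,
        2.35790637e-02, -5.79589505e-05]), 'eef_pos': array([194.06183312, 514.35332461, 183.73965821]), 'eef_rot': array([-3.14054389e+00, -5.27466888e-05,  2.78079422e+00]), 'wrist_force': array([-0.31761676,  0.09189905, -0.47829489]), 'moment': array([-0.04978287,  0.02403411,  0.01725673]), 'finger_force': 0.0, 'finger_gap': 94.18059260335815}
```

View pics/a1.png

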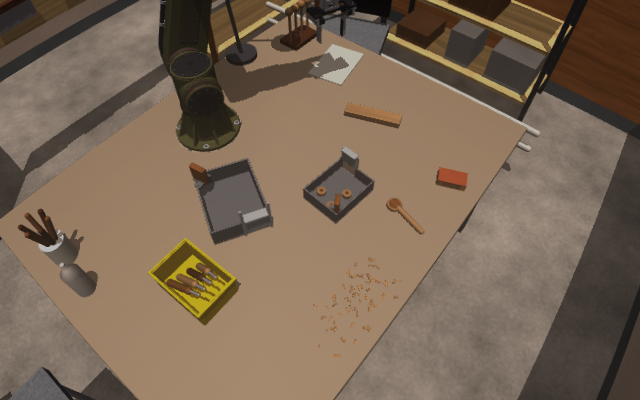

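View pics/b1.png

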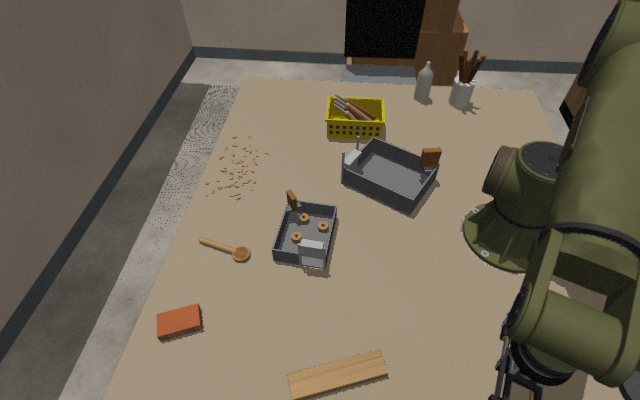

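The smaller tray is at about scene pixel (339,190) and side pixel (306,235). Its gate is at scene (350,158) and side (312,248), and the fin is at scene (337,201) and side (292,198). Three wheels lie inside. Next I measure from depth.

Run:
```python
from h import *
for n,(u0,u1,v0,v1) in {"scene":(295,385,140,228),"side":(262,350,180,278)}.items():
    c=dict(np.load(n+'.npz')); P,_,_=pts(c); col=c['color'].astype(int)
    m=np.zeros((400,640),bool); m[v0:v1,u0:u1]=1
    hsv=cv2.cvtColor(c['color'],cv2.COLOR_RGB2HSV)
    wood=(hsv[...,1]>120)
    z=P[...,2]
    def st(name,k):
        q=P[k]; 
        if len(q): print(n,name,len(q),q.mean(0).round(1),np.median(q,0).round(1),q.min(0).round(0),q.max(0).round(0))
    st('bench',m&(z<10)&(z>-15))
    st('fintop',m&(z>96)&(z<110)&wood)
    st('gatehi',m&(z>75)&~wood)
    zz=z[m&(z>75)&~wood]; 
    if len(zz):
        t=np.percentile(zz,95); print('top',t); st('gatetop',m&(z>t-6)&~wood)
    k=m&(z>48)&(z<60); q=P[k][:,:2].astype(np.float32); print('rim',len(q),cv2.minAreaRect(q), np.median(P[k][:,2]))
    w=(m&wood&(z>12)&(z<30)&(hsv[...,2]>60)).astype(np.uint8)
    nn,l,s,ce=cv2.connectedComponentsWithStats(w)
    for i in range(1,nn):
        if s[i,4]>8: print('wheel',s[i],P[l==i].mean(0).round(1))
```

```text
scene bench 6210 [5.562e+02 1.099e+02 3.000e-01] [5.604e+02 1.078e+02 1.000e-01] [ 305. -129.  -11.] [780. 371.  10.]
scene fintop 58 [635.8 -16.2 101. ] [635.  -16.9 101.1] [620. -35.  96.] [650.   7. 106.]
scene gatehi 210 [629.2  41.1 246.8] [566.1 153.9 106.4] [ 517. -643.   75.] [1066.  173. 1198.]
top 1198.3790489635958
scene gatetop 28 [1065.9 -642.6 1198.4] [1065.9 -642.6 1198.4] [1066. -643. 1198.] [1066. -643. 1198.]
rim 406 ((583.4402465820312, 62.9679069519043), (196.00384521484375, 153.49526977539062), 85.25878143310547) 52.91587226185027
wheel [317 187   9   9  58] [539.4  24.9  20.3]
wheel [343 190   8   8  52] [612.2  71.1  20. ]
wheel [327 202   7   5  17] [592.3   2.2  19.9]
side bench 6518 [5.909e+02 2.260e+01 5.000e-01] [5.874e+02 2.960e+01 1.000e-01] [ 451. -187.   -7.] [763. 210.  10.]
side fintop 59 [634.7  -8.3 100.5] [635.   -7.7 100.6] [621. -28.  96.] [649.   9. 104.]
side gatehi 354 [546.3 222.2 192.9] [550.5 165.  107.3] [466. -33.  75.] [652. 747. 936.]
top 936.3145336299664
side gatetop 39 [465.9 746.9 936.3] [465.9 746.9 936.3] [466. 747. 936.] [466. 747. 936.]
rim 493 ((584.6358642578125, 67.53069305419922), (195.22219848632812, 151.09518432617188), 85.10160064697266) 53.360239817496335
wheel [301 215   5   4  13] [601.3   2.3  19.9]
wheel [321 223   5   4  15] [538.1  28.4  20.5]
wheel [294 234   5   4  17] [611.6  75.9  21.1]
```

```bash
python3 - <<'E'
from h import *
for n,(u0,u1,v0,v1) in {"scene":(295,385,140,228),"side":(262,350,180,278)}.items():
    c=dict(np.load(n+'.npz')); P,_,_=pts(c)
    m=np.zeros((400,640),bool); m[v0:v1,u0:u1]=1
    hsv=cv2.cvtColor(c['color'],cv2.COLOR_RGB2HSV); z=P[...,2]
    k=m&(z>60)&(z<140)&(hsv[...,1]<90)&(P[...,1]>110)
    print(n,np.histogram(z[k],bins=range(60,141,5)))
    k2=k&(z>107); q=P[k2]
    print(len(q),q.mean(0),cv2.minAreaRect(q[:,:2].astype(np.float32)))
E
python3 -m creep '-.5 -.22 0 0 0 0;-1 -.44 0 0 0 0;-1 -.44 0 0 0 0;-1 -.44 0 0 0 0;-1 -.44 0 0 0 0;-1 -.44 0 0 0 0;-1 -.44 0 0 0 0;-1 -.44 0 0 0 0;-1 -.44 0 0 0 0;-1 -.44 0 0 0 0;-1 -.44 0 0 0 0;-1 -.48 0 0 0 0;0 0 0 0 0 .05;0 0 0 0 0 .05;0 0 0 0 0 .05;0 0 0 0 0 .049;0 0 0 0 0 0' 1 40
```

```text
scene (array([18, 15, 16, 14, 17,  6,  4,  8, 24, 79, 20,  0,  0,  0,  0,  0]), array([ 60,  65,  70,  75,  80,  85,  90,  95, 100, 105, 110, 115, 120,
       125, 130, 135, 140]))
66 [552.7491355  156.64771641 109.56357022] ((550.7713012695312, 155.44827270507812), (60.460166931152344, 24.21318817138672), 4.345773696899414)
side (array([ 27,  30,  32,  27,  33,   8,   4,  13,  34, 160,  24,   0,   0,
         0,   0,   0]), array([ 60,  65,  70,  75,  80,  85,  90,  95, 100, 105, 110, 115, 120,
       125, 130, 135, 140]))
146 [554.68913482 162.10939574 108.87771185] ((553.6973876953125, 162.0560760498047), (23.641902923583984, 59.061798095703125), 86.86998748779297)
clock: 2.22
eef_pos: [552.4, 161.3, 183.9]
eef_rot: [-3.141, -0.0, 2.157]
wrist_force: [-1.0, 0.9, 1.0]
finger_gap: 0.3
finger_force: 0.0
```

```bash
python3 -m creep '0 0 .5 0 0 0;0 0 .6 0 0 0;0 0 .5 0 0 0;0 0 .2 0 0 0;0 0 .2 0 0 0;0 0 .2 0 0 0;0 0 .2 0 0 0;0 0 .15 0 0 0;0 0 .15 0 0 0;0 0 .1 0 0 0;0 0 .06 0 0 0;0 0 0 0 0 0'
```

```text
clock: 3.72
eef_pos: [552.4, 161.3, 69.6]
eef_rot: [-3.141, -0.0, 2.156]
wrist_force: [0.3, -0.8, -0.6]
finger_gap: 0.1
finger_force: 0.0
```

```bash
python3 -m creep '0 0 .05 0 0 0;0 0 .04 0 0 0'; python3 -m creep '0 0 .03 0 0 0;0 0 .02 0 0 0'
python3 - <<'E'
from h import *
c=grab("side"); a=cv2.imread('pics/_side.png')[170:290,230:370]
cv2.imwrite('pics/c2.png',cv2.resize(a,None,fx=5,fy=5))
E
```

```text
clock: 3.98
eef_pos: [552.4, 161.3, 66.2]
eef_rot: [-3.141, -0.0, 2.156]
wrist_force: [-0.7, 0.1, 3.2]
finger_gap: 0.4
finger_force: 1.3
clock: 4.22
eef_pos: [552.5, 161.3, 64.2]
eef_rot: [-3.141, -0.0, 2.156]
wrist_force: [-1.3, -0.6, 2.5]
finger_gap: 0.8
finger_force: 1.2
```

View pics/c2.png

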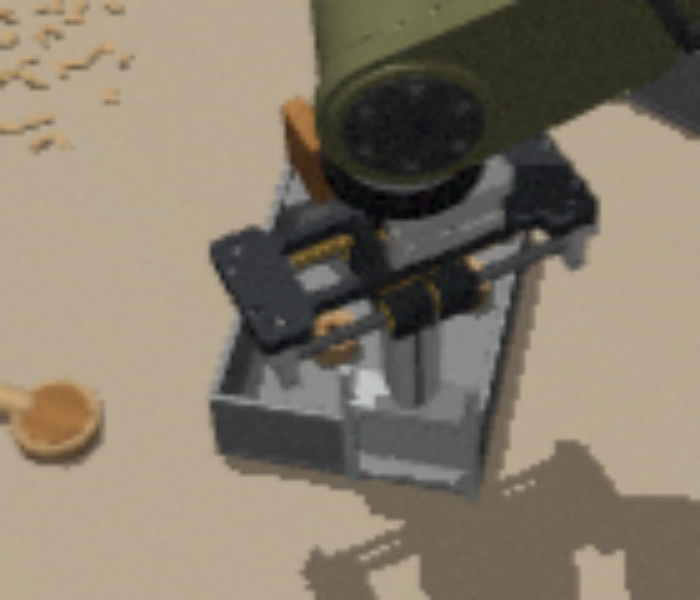

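The crop shows the gate nearly down, with a thin light strip still beneath it at (410,470). The force is still about 3 N of friction, so it has not reached the stop and I keep pushing.

```bash
for i in 1 2; do python3 -m creep '0 0 .05 0 0 0;0 0 .03 0 0 0'|egrep 'pos|force'; done
```

```text
eef_pos: [552.5, 161.3, 60.9]
wrist_force: [-1.9, -0.6, 2.8]
finger_force: 1.2
eef_pos: [552.5, 161.3, 57.7]
wrist_force: [-1.4, -0.3, 2.1]
finger_force: 1.2
```

Run:
```python
from h import *
a=[]
for n,(u,v) in {"side":(270,195),"scene":(300,130)}.items():
    c=grab(n); P,_,_=pts(c); z=P[...,2]
    hsv=cv2.cvtColor(c['color'],cv2.COLOR_RGB2HSV)
    k=(abs(P[...,0]-552)<36)&(abs(P[...,1]-160)<18)&(z>40)&(z<130)
    print(n,np.histogram(z[k],bins=range(40,131,5))[0])
    k2=k&(z>52)&(z<75); q=P[k2]; print(len(q),np.median(q,0))
    a.append(cv2.resize(cv2.imread(f'pics/_{n}.png')[v:v+100,u:u+80],(400,500),interpolation=cv2.INTER_CUBIC))
cv2.imwrite('pics/d3.png',np.hstack(a))
```

```text
side [ 25  31  25  10   3   9  29 117  18  18  13  18  21  12  15  10  14  14]
63 [541.72011558 169.81930162  69.01796543]
scene [16 17 19  5  3  9 17 51 22  9  8 12  8 12  3  8  6 10]
42 [567.84915584 151.84629672  69.06176254]
```

View pics/d3.png

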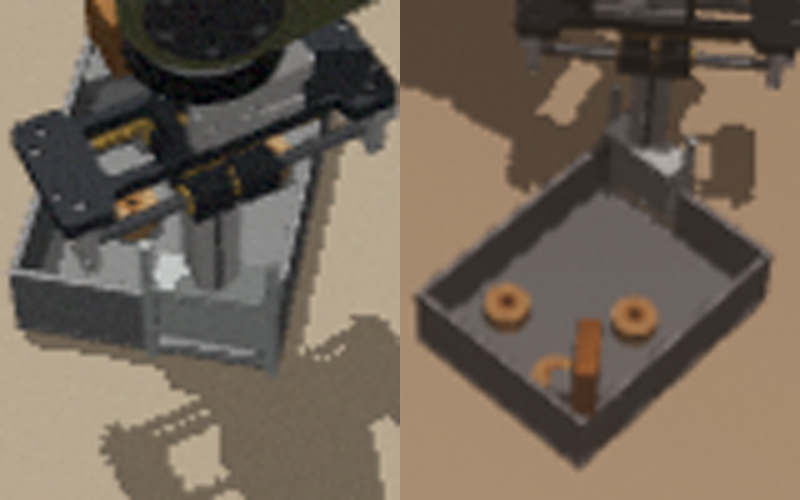

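Run:
```python
from h import *
for n,L in {"side":[(304,249),(302,251),(306,252),(312,253),(312,250),(312,246),(312,240),(318,253),(312,257),(312,265),(321,252)],"scene":[(353,162),(354,160),(350,156),(350,150),(349,158),(343,155),(345,158)]}.items():
    c=dict(np.load(n+'.npz')); P,_,_=pts(c)
    for u,v in L: print(n,u,v,P[v,u].round(1),c['color'][v,u])
c=manip.camera('wrist'); P,_,_=pts(c); z=P[...,2]
cv2.imwrite('pics/w4.png',c['color'][:,:,::-1])
```

```text
side 304 249 [574.9 160.3  78.6] [192 195 192]
side 302 251 [579.5 166.1  77.2] [192 196 194]
side 306 252 [568.7 167.4  76. ] [122 124 122]
side 312 253 [552.6 169.1  76.3] [104 106 105]
side 312 250 [551.9 171.5  93.6] [92 91 88]
side 312 246 [551.3 173.1 113.7] [88 87 87]
side 312 240 [551.  171.6 137.6] [89 89 86]
side 318 253 [536.7 168.8  78.1] [121 124 123]
side 312 257 [553.9 163.2  48.5] [88 90 88]
side 312 265 [555.4 158.8   1.9] [86 88 88]
side 321 252 [529.3 164.1  77.1] [121 124 123]
scene 353 162 [1065.9 -642.6 1198.4] [173 168 163]
scene 354 160 [570.6 165.4  75.3] [159 154 150]
scene 350 156 [560.5 153.7  99.3] [61 54 50]
scene 350 150 [558.  154.1 127.6] [53 46 42]
scene 349 158 [556.5 154.9  84.9] [51 45 41]
scene 343 155 [529.1 158.1  77.4] [91 87 83]
scene 345 158 [546.8 145.   86.8] [83 77 74]
```

View pics/w4.png

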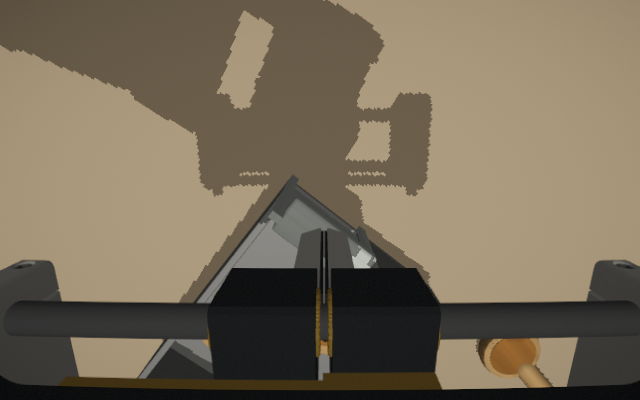

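Both views put the cap at about 77 mm, roughly 10 mm from shut, and it is still moving down with the tool. The fingers stand on it, so I keep pushing gently until the stop shows in the force.

```bash
cat > cap.py <<'E'
from h import *
c=grab('side'); P,_,_=pts(c); z=P[...,2]
k=(P[...,0]>562)&(P[...,0]<581)&(abs(P[...,1]-160)<14)&(z>62)&(z<100); print('cap',k.sum(),np.median(P[k],0).round(1))
hsv=cv2.cvtColor(c['color'],cv2.COLOR_RGB2HSV)
E
for i in 1 2; do python3 -m creep '0 0 .05 0 0 0;0 0 .03 0 0 0'|egrep 'pos|force'; python3 cap.py; done
```

```text
eef_pos: [552.6, 161.3, 54.6]
wrist_force: [-0.0, -0.4, 3.0]
finger_force: 1.2
cap 59 [571.8 164.6  74.2]
eef_pos: [552.6, 161.3, 51.3]
wrist_force: [0.4, -1.1, 3.2]
finger_force: 1.2
cap 59 [571.4 164.7  71.3]
```

```bash
for i in 1 2 3; do python3 -m creep '0 0 .04 0 0 0;0 0 .03 0 0 0'|egrep 'pos|force'; done; python3 cap.py
```

```text
eef_pos: [552.6, 161.3, 48.6]
wrist_force: [0.3, 0.2, 2.4]
finger_force: 1.2
eef_pos: [552.7, 161.4, 46.0]
wrist_force: [-3.5, -0.7, 13.6]
finger_force: 6.7
eef_pos: [553.1, 161.5, 45.7]
wrist_force: [-14.2, -3.1, 37.8]
finger_force: 18.9
cap 56 [571.6 162.9  66.4]
```

The stop is clear: force rises sharply and the cap reads 66 mm. The tip touched with TCP about 20 mm below the cap, so I lift and measure where the fingertips really are.

```bash
python3 -m creep '0 0 -.1 0 0 0;0 0 -.3 0 0 0;0 0 -.6 0 0 0;0 0 -1 0 0 0;0 0 -1 0 0 0;0 0 0 0 0 0'; python3 cap.py
python3 - <<'E'
from h import *
s=manip.read_state(); print(s['eef_pos'],s['eef_rot'],s['wrist_force'])
c=dict(np.load('side.npz')); P,_,_=pts(c); z=P[...,2]
e=s['eef_pos']
k=(abs(P[...,0]-e[0])<20)&(abs(P[...,1]-e[1])<20)&(z>e[2]-25)&(z<240)
q=P[k]; 
print('tip lowest',np.percentile(q[:,2],[0,2,5,10]),q[q[:,2]<np.percentile(q[:,2],10)].mean(0))
a=cv2.imread('pics/_side.png')[150:290,230:370]
cv2.imwrite('pics/e5.png',cv2.resize(a,None,fx=4,fy=4))
E
```

```text
clock: 7.08
eef_pos: [553.7, 161.6, 166.3]
eef_rot: [3.137, 0.002, 2.156]
wrist_force: [0.5, -0.1, -1.2]
finger_gap: 0.5
finger_force: 0.0
cap 55 [571.8 160.9  66.7]
[552.85794781 161.40442682 164.082438  ] [3.13976309e+00 6.99506841e-04 2.15565589e+00] [-0.62745501  0.32952824 -0.78356821]
tip lowest [188.27920387 189.97797904 192.64785986 196.23511351] [551.20215567 167.6759878  192.28629344]
```

View pics/e5.png

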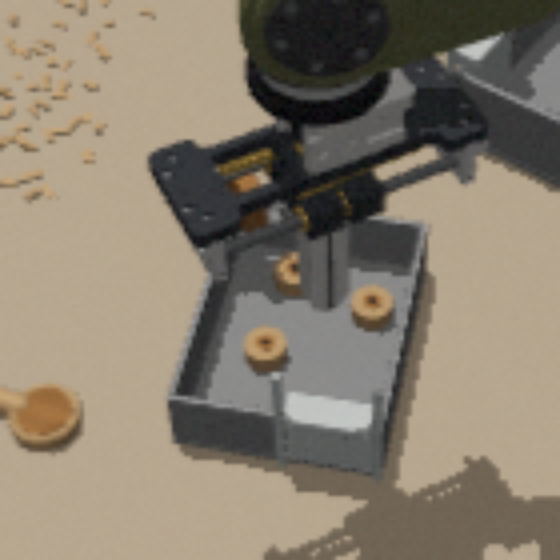

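The gate is now shut: the cap is flush between its posts at (328,410) in the crop. The real fingertips sit about 21 mm behind the reported TCP. I check with the wrist camera whether that is tool length or a world offset, and re-measure the fin.

Run:
```python
from h import *
c=grab('wrist'); P,_,_=pts(c); z=P[...,2]; print(np.array(c['T']).round(2).tolist())
print('wrist bench',np.median(z[:60]), 'cap')
k=(z>60)&(z<75)&(abs(P[...,0]-553)<45)&(abs(P[...,1]-160)<25); print(np.median(P[k],0) if k.sum() else None)
for n in('scene','side'):
    c=grab(n); P,_,_=pts(c); z=P[...,2]; hsv=cv2.cvtColor(c['color'],cv2.COLOR_RGB2HSV)
    k=(z>96)&(z<108)&(hsv[...,1]>120)&(abs(P[...,0]-635)<35)&(abs(P[...,1]+12)<35); q=P[k]
    print(n,len(q),q.mean(0),cv2.minAreaRect(q[:,:2].astype(np.float32)))
    k=(z>48)&(z<60)&(abs(P[...,0]-584)<110)&(abs(P[...,1]-65)<125); print(cv2.minAreaRect(P[k][:,:2].astype(np.float32)))
```

```text
[[0.83, 0.53, 0.14, 514.69], [0.55, -0.81, -0.2, 220.11], [0.0, 0.24, -0.97, 365.24], [0.0, 0.0, 0.0, 1.0]]
wrist bench 0.7696153137228521 cap
[553.51248914 162.89269303  67.62885715]
scene 58 [635.84725272 -16.09375257 100.96839807] ((633.716796875, -15.819246292114258), (15.421778678894043, 43.92222213745117), 37.14860916137695)
((583.8510131835938, 64.1529541015625), (197.20335388183594, 153.42184448242188), 85.20008850097656)
side 17 [630.97608035  -2.45328337 100.57309805] ((631.0963134765625, -3.464418411254883), (13.487107276916504, 15.363703727722168), 33.43217849731445)
((584.2327270507812, 70.45539855957031), (199.06907653808594, 149.7713623046875), 85.0123291015625)
```

Offset confirmed as shorter fingers, since the wrist view gives the bench at 0.8 mm and the cap at 67.6 mm. Now I move above the fin with fingers open and check alignment in the wrist view.

```bash
python3 -m creep '-.6 -.1 0 0 0 0;-.85 -.12 0 0 0 0;-.85 -.12 0 0 0 0;-.85 -.12 0 0 0 0;-.85 -.12 0 0 0 0;-.75 -.105 0 0 0 0;0 0 0 0 0 0;0 0 0 0 0 0' 0 40
python3 - <<'E'
from h import *
c=grab('wrist'); P,_,_=pts(c); z=P[...,2]; hsv=cv2.cvtColor(c['color'],cv2.COLOR_RGB2HSV)
k=(z>95)&(z<109)&(hsv[...,1]>110)&(abs(P[...,0]-635)<40)&(abs(P[...,1]+12)<40); q=P[k]
print(len(q),q.mean(0) if len(q) else 0,cv2.minAreaRect(q[:,:2].astype(np.float32)) if len(q) else 0)
cv2.imwrite('pics/w6.png',c['color'][:,:,::-1])
E
```

```text
clock: 8.28
eef_pos: [634.1, -11.5, 162.2]
eef_rot: [-3.141, -0.001, 2.156]
wrist_force: [0.7, 0.3, 0.2]
finger_gap: 76.8
finger_force: 0.0
1022 [633.84830123  -9.32862968 102.29425593] ((634.4337158203125, -10.511943817138672), (15.590043067932129, 43.84016418457031), 33.76771545410156)
```

View pics/w6.png

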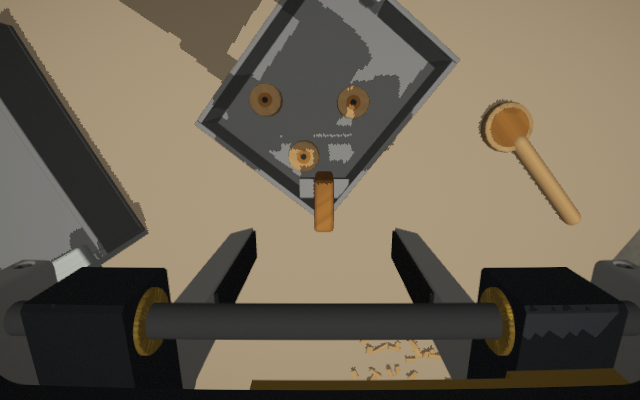

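The fin is centred between the fingers in the wrist view at (324,202), and its measured angle of 33.8° matches. Descend and grip.

```bash
python3 -m creep '0 0 .5 0 0 0;0 0 .8 0 0 0;0 0 .7 0 0 0;0 0 .5 0 0 0;0 0 .3 0 0 0;0 0 .1 0 0 0;0 0 0 0 0 0' 0 50|egrep 'pos|force|gap'; python3 -m creep '0 0 0 0 0 0;0 0 0 0 0 0;0 0 0 0 0 0;0 0 0 0 0 0;0 0 0 0 0 0;0 0 0 0 0 0' 1 50
```

```text
eef_pos: [634.8, -12.2, 47.6]
wrist_force: [-0.2, 0.6, -0.3]
finger_gap: 94.1
finger_force: 0.0
clock: 9.95
eef_pos: [634.5, -12.3, 47.0]
eef_rot: [-3.142, -0.0, 2.156]
wrist_force: [-1.1, 0.1, -0.2]
finger_gap: 37.5
finger_force: 0.0
```

```bash
python3 -m creep '0 0 0 0 0 0;0 0 0 0 0 0;0 0 0 0 0 0' 1 50 |egrep 'gap|force|pos'; python3 -m creep '.07 0 -.285 0 -.0167 0;.07 0 -.285 0 -.0167 0;.07 0 -.28 0 -.0167 0;.07 0 -.28 0 -.0167 0;0 0 0 0 0 0' - 50
```

```text
eef_pos: [634.6, -12.2, 47.0]
wrist_force: [1.2, 0.0, 0.9]
finger_gap: 15.9
finger_force: 50.0
clock: 10.95
eef_pos: [626.1, 0.8, 91.2]
eef_rot: [-3.141, 0.21, 2.157]
wrist_force: [-0.6, 0.1, -5.5]
finger_gap: 16.1
finger_force: 50.0
```

```bash
python3 -m creep '.07 0 -.275 0 -.0167 0;.07 0 -.275 0 -.0167 0;.07 0 -.275 0 -.0167 0;.07 0 -.275 0 -.0167 0;.07 0 -.275 0 -.0167 0;.035 0 -.138 0 -.0083 0;0 0 0 0 0 0;0 0 0 0 0 0;0 0 0 0 0 0;0 0 0 0 0 0'
python3 - <<'E'
from h import *
for n in('scene','side'): grab(n)
a=cv2.resize(cv2.imread('pics/_side.png')[150:290,250:370],(480,560),interpolation=cv2.INTER_CUBIC)
b=cv2.resize(cv2.imread('pics/_scene.png')[115:255,300:380],(320,560),interpolation=cv2.INTER_CUBIC)
cv2.imwrite('pics/f7.png',np.hstack([a,b]))
E
```

```text
clock: 12.2
eef_pos: [607.7, 28.1, 143.1]
eef_rot: [-3.141, 0.498, 2.155]
wrist_force: [-0.6, -0.3, -5.1]
finger_gap: 15.7
finger_force: 50.0
```

View pics/f7.png

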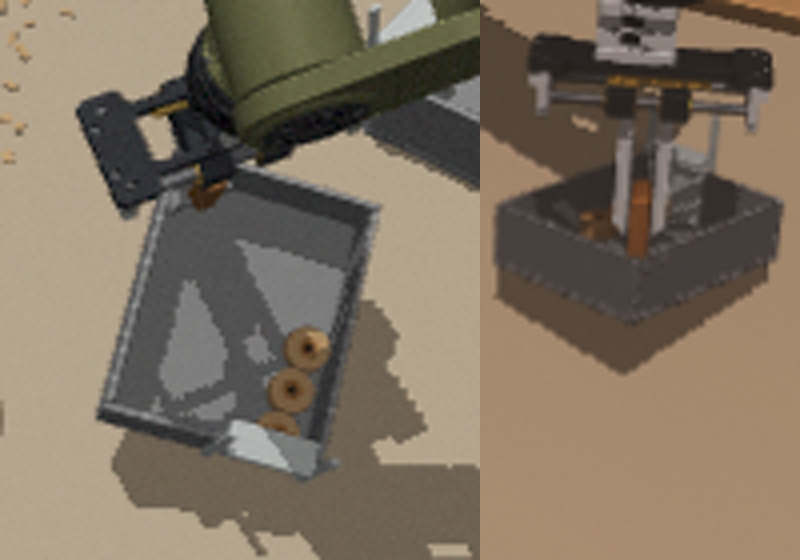

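The wheels have slid to the gate side at (307,347), (291,390) and (278,430) in the left half, but in a line, maybe bridging. I put numbers on this in the tray frame, after adding a little tilt.

```bash
cat > wh.py <<'E'
from h import *
from scipy.spatial.transform import Rotation as R
def M(p,e):
    T=np.eye(4);T[:3,:3]=R.from_euler('xyz',e).as_matrix();T[:3,3]=p;return T
yaw=2.156-np.pi-np.radians(38.3)   # tray yaw when gripped
d=np.array([np.cos(yaw+np.radians(38.3)),np.sin(yaw+np.radians(38.3))])
G=np.linalg.inv(M([634.6,-12.2,47.0],[np.pi,0,2.156]))@M([634.4-92*d[0],-10.5-92*d[1],0],[0,0,yaw])
s=manip.read_state(); W=M(s['eef_pos'],s['eef_rot'])@G
print('tilt',np.degrees(np.arccos(W[2,2])),'corner z',(W@[-95,-75,0,1])[:3].round(1), 'F',s['wrist_force'].round(1),s['finger_gap'])
for n in('side',):
    c=grab(n); P,_,_=pts(c); hsv=cv2.cvtColor(c['color'],cv2.COLOR_RGB2HSV)
    L=(P-W[:3,3])@W[:3,:3]
    k=((hsv[...,1]>110)&(np.abs(L[...,0])<95)&(np.abs(L[...,1])<75)&(L[...,2]>11)&(L[...,2]<48)&(hsv[...,2]>50))
    q=L[k&(L[...,2]<30)&(L[...,0]<60)]
    print(len(q),'z',np.percentile(q[:,2],[10,50,90]).round(1))
    lab=cv2.kmeans(q[:,:2].astype(np.float32),3,None,(3,50,.1),10,cv2.KMEANS_PP_CENTERS)
    for i in range(3):
        t=q[lab[1].ravel()==i]; print(len(t),t.mean(0).round(1),t.min(0).round(0),t.max(0).round(0))
    k2=(abs(L[...,0])<80)&(abs(L[...,1])<60)&(hsv[...,1]<90)&(abs(L[...,2])<12); print('floor',np.median(L[k2],0).round(1))
E
python3 wh.py; python3 -m creep '.07 0 -.275 0 -.0167 0;.07 0 -.275 0 -.0167 0;0 0 0 0 0 0;0 0 0 0 0 0;0 0 0 0 0 0;0 0 0 0 0 0'|egrep 'pos|rot|force'; python3 wh.py
```

```text
tilt 28.534329027303656 corner z [516.7 167.1  -0.7] F [-0.6  0.6 -5.5] 15.820407794947627
165 z [16.9 19.6 22. ]
56 [-39.5 -49.3  19.6] [-51. -61.  15.] [-26. -34.  24.]
40 [-60.5 -45.   19. ] [-70. -56.  12.] [-48. -35.  25.]
69 [-12.2 -51.7  19.7] [-25. -67.  13.] [  3. -39.  24.]
floor [4.9 6.4 4. ]
eef_pos: [599.0, 41.2, 159.4]
eef_rot: [-3.142, 0.603, 2.155]
wrist_force: [0.4, 1.0, -4.6]
finger_force: 50.0
tilt 34.537102392271684 corner z [516.9 166.9  -1. ] F [ 0.4  1.  -4.6] 15.194704339701035
159 z [16.9 20.1 23.2]
53 [-14.  -50.8  19.8] [-27. -62.  15.] [ -2. -38.  24.]
45 [-66.6 -44.4  19.9] [-74. -59.  15.] [-54. -31.  25.]
61 [-41.9 -48.   20.2] [-53. -62.  13.] [-28. -34.  24.]
floor [2.8 5.2 4. ]
```

In the tray frame the wheels sit in a line along the −y wall at x ≈ −70, −40 and −12. The last is almost 80 mm from the corner, so they are not really together. I lift the tray slightly, ease the pitch and roll about the diagonal so they fall toward −x, then tilt back.

```bash
python3 -m creep '-.14 0 -.21 0 0 0;-.14 0 -.21 0 0 0;-.14 0 -.21 0 0 0;-.14 0 -.21 0 0 0;-.053 0 .28 0 .0167 0;-.053 0 .28 0 .0167 0;-.053 0 .28 0 .0167 0;-.053 0 .28 0 .0167 0;-.053 0 .28 0 .0167 0;0 0 0 0 0 0' 1 60|egrep 'pos|rot|force|gap'; python3 wh.py
python3 -m creep '0 0 0 .02 0 0;0 0 0 .02 0 0;0 0 0 .02 0 0;0 0 0 .02 0 0;0 0 0 .02 0 0;0 0 0 .02 0 0;0 0 0 .02 0 0;0 0 0 0 0 0;0 0 0 0 0 0;0 0 0 0 0 0'; python3 wh.py
```

```text
eef_pos: [618.6, 11.2, 155.8]
eef_rot: [-3.141, 0.341, 2.155]
wrist_force: [0.5, 0.1, -5.3]
finger_gap: 15.9
finger_force: 60.0
tilt 19.547593005940392 corner z [516.4 167.2  39.7] F [ 0.5  0.1 -5.3] 15.92035495273279
145 z [17.4 19.9 22.2]
43 [-37.6 -50.1  20. ] [-46. -62.  16.] [-26. -38.  26.]
59 [-11.9 -51.7  20.1] [-25. -65.  16.] [  2. -39.  24.]
43 [-53.  -48.8  19.1] [-64. -61.  12.] [-46. -38.  24.]
floor [9.2 7.4 3.8]
clock: 15.7
eef_pos: [618.5, 12.1, 156.5]
eef_rot: [-2.703, 0.342, 2.155]
wrist_force: [-0.1, 0.5, -6.2]
finger_gap: 15.7
finger_force: 60.0
tilt 31.438340448731342 corner z [498.8 158.1  44.2] F [-0.1  0.5 -6.2] 15.689374893250704
100 z [17.3 20.  22.7]
26 [-10.8 -52.7  20.3] [-25. -60.  16.] [ -2. -46.  25.]
27 [-72.2 -46.8  20.1] [-77. -57.  17.] [-66. -35.  23.]
47 [-44.3 -47.1  19.9] [-57. -58.  17.] [-32. -37.  26.]
floor [8.3 7.  4.2]
```

```bash
python3 -m creep '0 0 -.1 0 .0167 0;0 0 -.1 0 .0167 0;0 0 -.1 0 .0167 0;0 0 0 .025 0 0;0 0 0 .025 0 0;0 0 0 .02 0 0;0 0 0 0 0 0;0 0 0 0 0 0'; python3 wh.py
python3 - <<'E'
from h import *
grab('scene')
a=cv2.resize(cv2.imread('pics/_side.png')[150:290,250:370],(480,560),interpolation=cv2.INTER_CUBIC)
b=cv2.resize(cv2.imread('pics/_scene.png')[95:235,300:380],(320,560),interpolation=cv2.INTER_CUBIC)
cv2.imwrite('pics/g8.png',np.hstack([a,b]))
E
```

```text
clock: 16.75
eef_pos: [621.1, 17.3, 166.6]
eef_rot: [-2.502, 0.198, 2.087]
wrist_force: [0.4, 0.3, -5.4]
finger_gap: 15.7
finger_force: 60.0
tilt 38.11738108905181 corner z [497.1 180.2  86.9] F [ 0.4  0.3 -5.4] 15.734358821962116
92 z [18.7 20.4 22.4]
33 [-70.7 -40.   20.2] [-83. -48.  16.] [-60. -30.  22.]
40 [-42.4 -39.7  20.7] [-55. -49.  17.] [-28. -31.  24.]
19 [-12.2 -42.2  20.4] [-23. -48.  17.] [ -4. -36.  24.]
floor [ 7.4 13.1  4.5]
```

View pics/g8.png

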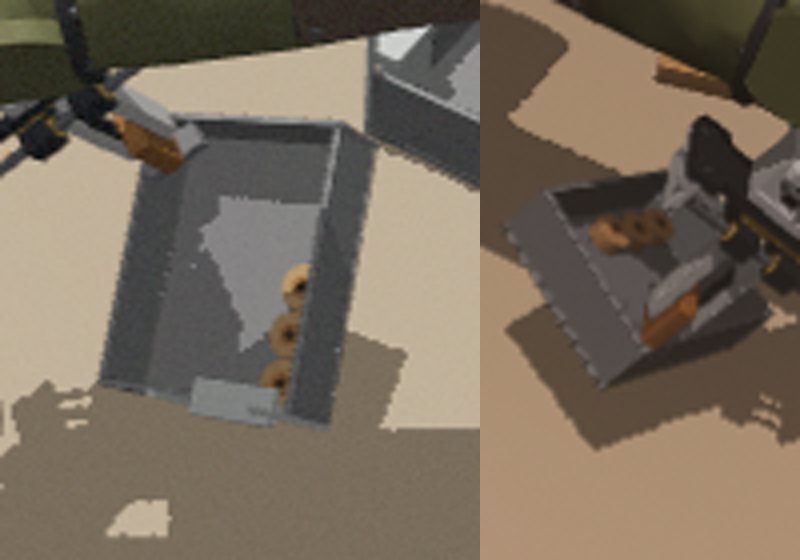

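The wheels still sit as a line at the −y wall, at (298,287), (288,335) and (278,378) in the left half. I ease the pitch to near zero so the roll pulls them away from that wall.

```bash
cat >> wh.py <<'E'
print('g tray',(-W[2,:3]).round(2),'corners z',[round(float((W@[x,y,0,1])[2])) for x,y in((-95,-75),(-95,75),(95,75),(95,-75))])
E
python3 -m creep '0 0 -.1 0 .0167 0;0 0 -.1 0 .0167 0;0 0 -.1 0 .0167 0;0 0 0 0 .0167 0;0 0 0 0 0 0'; python3 wh.py
```

```text
clock: 17.48
eef_pos: [626.8, 21.2, 176.2]
eef_rot: [-2.515, 0.029, 1.961]
wrist_force: [0.2, -0.5, -5.3]
finger_gap: 15.3
finger_force: 60.0
tilt 35.90834689242607 corner z [520.7 208.2 131.3] F [ 0.2 -0.5 -5.3] 15.322156497129631
98 z [17.7 20.2 22.1]
25 [-67.2  42.6  20.1] [-80.  25.  18.] [-56.  54.  23.]
17 [-64.1   1.4  19.7] [-67. -12.  16.] [-60.  21.  22.]
56 [-48.4  52.3  19.9] [-63.  39.  12.] [-36.  70.  25.]
floor [10.5 12.6  4.5]
g tray [-0.39  0.44 -0.81] corners z [131, 65, 138, 205]
```

```bash
python3 -m creep '0 0 .05 0 -.0167 0;0 0 .05 0 -.0167 0;0 0 .05 0 -.0167 0;0 0 0 0 -.0167 0;0 0 0 0 0 0;0 0 0 0 0 0'|egrep 'rot|force'; python3 wh.py
python3 - <<'E'
from h import *
a=cv2.resize(cv2.imread('pics/_side.png')[150:290,250:370],(480,560),interpolation=cv2.INTER_CUBIC)
cv2.imwrite('pics/i9.png',a)
E
```

```text
eef_rot: [-2.501, 0.197, 2.087]
wrist_force: [-0.4, -0.0, -5.6]
finger_force: 60.0
tilt 38.193453863544214 corner z [499.5 183.3  91.8] F [-0.4 -0.  -5.6] 15.670543406695884
153 z [18.  20.4 22.4]
50 [-72.   32.6  20.2] [-86.  17.  13.] [-59.  46.  25.]
59 [-50.2  52.9  20.3] [-64.  39.  14.] [-37.  69.  24.]
44 [-69.6  -0.2  19.7] [-77. -13.  13.] [-61.  16.  24.]
floor [8.4 4.5 4.4]
g tray [-0.52  0.34 -0.79] corners z [92, 41, 139, 190]
```

View pics/i9.png

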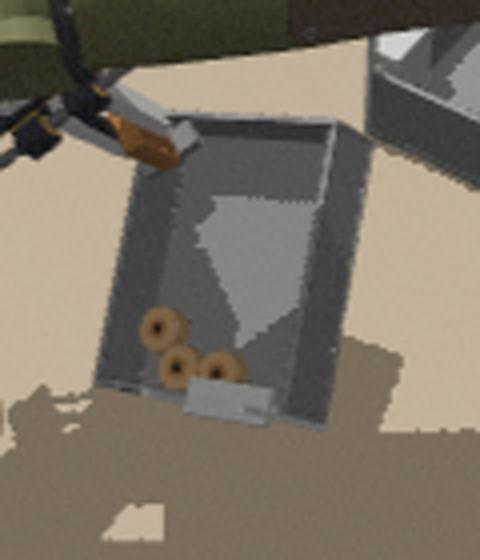

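The wheels now sit at about (−74,0), (−74,32) and (−50,53) in the tray, a good arrangement. I roll through to the other side so they fall along −y and nest at the gate corner.

```bash
python3 -m creep '0 0 0 -.05 0 0;0 0 0 -.05 0 0;0 0 0 -.05 0 0;0 0 0 -.05 0 0;0 0 0 -.05 -.015 0;0 0 0 -.05 -.015 0;0 0 0 -.03 -.015 0;0 0 0 0 0 0;0 0 0 0 0 0;0 0 0 0 0 0'|egrep 'pos|rot|force'; python3 wh.py
```

```text
eef_pos: [624.1, 20.3, 171.1]
eef_rot: [2.739, 0.334, 2.057]
wrist_force: [0.3, 0.3, -4.9]
finger_force: 60.0
tilt 29.658504561495583 corner z [553.  196.   60.1] F [ 0.3  0.3 -4.9] 15.487781849522776
58 z [17.6 19.6 21.5]
25 [-41.5 -45.7  19.2] [-48. -54.  15.] [-35. -39.  23.]
18 [-36.8 -60.9  19.4] [-46. -68.  18.] [-27. -56.  21.]
15 [-30.7 -50.2  20.4] [-37. -57.  19.] [-26. -43.  23.]
floor [13.3  5.9  3.9]
g tray [-0.03 -0.49 -0.87] corners z [60, 134, 140, 65]
```

```bash
python3 -m creep '0 0 0 .02 0 0;0 0 0 .02 0 0;0 0 0 .02 0 0;0 0 0 .02 0 0;0 0 0 .02 0 0;0 0 0 .019 0 0;0 0 0 0 -.0167 0;0 0 0 0 -.0167 0;0 0 0 0 -.0167 0;0 0 0 0 0 0;0 0 0 0 0 0'|egrep 'clock|pos|rot|force'; python3 wh.py
python3 - <<'E'
from h import *
grab('scene')
a=cv2.resize(cv2.imread('pics/_side.png')[150:290,250:370],(480,560),interpolation=cv2.INTER_CUBIC)
b=cv2.resize(cv2.imread('pics/_scene.png')[95:235,300:380],(320,560),interpolation=cv2.INTER_CUBIC)
cv2.imwrite('pics/j10.png',np.hstack([a,b]))
E
```

```text
clock: 21.0
eef_pos: [623.8, 20.4, 171.1]
eef_rot: [3.109, 0.491, 2.051]
wrist_force: [-0.6, 0.3, -4.8]
finger_force: 60.0
tilt 28.18579717503511 corner z [548.8 169.7  28.5] F [-0.6  0.3 -4.8] 15.397348642325628
104 z [17.6 19.6 21.6]
29 [-63.3 -51.4  19.3] [-70. -62.  13.] [-50. -42.  23.]
63 [-37.6 -52.8  19.6] [-50. -67.  16.] [-25. -39.  22.]
12 [-68.2 -22.   19.3] [-76. -31.  17.] [-65.  -8.  22.]
floor [3.7 5.7 4. ]
g tray [-0.35 -0.31 -0.88] corners z [28, 76, 143, 95]
```

View pics/j10.png

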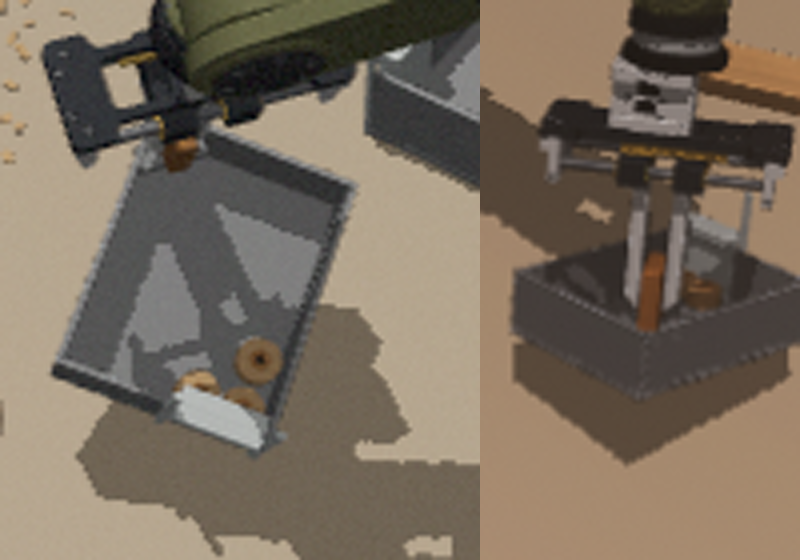

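The final view shows the three wheels together at the gate corner: (260,360), (245,398) and (196,382) in the left half. I check the gate height, then hand in.

```bash
cat >> wh.py <<'E'
k=(abs(L[...,0]+92)<12)&(abs(L[...,1]+40)<28)&(L[...,2]>50)&(L[...,2]<120); print('cap z',np.percentile(L[k][:,2],[50,80,98]).round(1))
print(manip.sign_off() if 64<np.median(L[k][:,2])<71 else 'check')
E
python3 -m creep '0 0 0 0 0 0;0 0 0 0 0 0;0 0 0 0 0 0'|egrep 'clock|pos'; python3 wh.py|tail -3
```

```text
clock: 21.48
eef_pos: [623.6, 20.3, 171.0]
cap z [65.4 67.  68.9]
the job is handed in; nothing more can be done
None
```

Job handed in at about 21.5 s: the gate is shut, all three wheels are together at the gate corner, none spilled, and the gripper is holding the tray still at about 28° with its low corner about 28 mm above the bench.

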